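# Snap the panel meter flush into the sloping console

## Robot

A 6-joint arm with a two-finger parallel gripper is mounted at the origin on the work surface. World frame = base frame: x ahead of the robot, y to its left, z up, the work surface at z = 0. Lengths are in m, angles in rad, forces in N, time in s.
With the tool pointing down it reaches from about 0.35 to 0.875 m from the base axis. Payload 4.2 kg.
Tool frame: the origin (TCP) lies at the centre of the arm's flange, where the gripper is bolted on; the fingertips stand 173 mm ahead of it and the grasp point (between the pads) lies 155 mm ahead of it (tcp_to_grasp is the distance from the TCP to the grasp point, in m); z points along the fingers, y is the line along which they close (so a half turn about z gives the same grasp; the last joint's range is limited). The gripper opens to 85 mm and grips with 20 to 120 N. Pads are 22 mm wide; open, the fingers measure 114 mm over their backs; the gripper's body (76 mm by 85 mm) begins 54 mm behind the grasp point. The pads swing forward as they close: fully open they stand 13 mm farther back than shut.
Start: joints at [1.541, 0.385, 0.008, 0, -1.194, -0.259], TCP at [0.178, 0.599, 0.405] pointing down, gripper open.
Joint ranges: [-3.14, 3.14], [-1.21, 2.06], [-1.07, 1.41], [-3.16, 2.05], [-2.99, -0.16], [-3.1, 3.1]. Speed limits (rad/s): [2.79, 2.79, 3.14, 3.14, 3.14, 3.14].

## Interface

Orientations are given as a unit quaternion [x, y, z, w].
In Python, from workcell import get_obs, camera, calibration, sign_off, tcp_to_grasp gives the robot as it stands.
- The arm moves only by the shell command python3 -m creep 'ROWS' [FORCE]. ROWS is JSON, a list of rows, each a list of 5 numbers: the shift along the tool's x, y, z in cm, then the turn about the tool's z in degrees, then the opening, from 0 (shut) to 1 (fully open). A call has 1 to 5 rows; each row is the pose to reach, as a shift and turn from the pose commanded when the call began, along the tool's axes at that moment; what a row does not reach only later rows make up. A row lasts 1/8 s, in which the tool goes at most 62.5 mm and 10.7 degrees, less where a joint would pass 70% of its speed; a pose out of reach is approached as far as the arm can. A call with a gripper value outside its range is refused whole. The fingers move at their own pace and stop on an object; FORCE is the grip in N (left out, the last holds). Time passes only in rows, so rows that repeat a pose let the fingers close. It gives the time, the measured TCP pose, the force, the opening and the grip force at its end, in the units of the state.
- get_obs(): the state, without advancing time (a new reading comes with each control period).
- camera(name): name is "side" or "top" or "wrist"; returns the picture (480x640x3 uint8, blue, green, red); there is no depth.
- calibration(name): a dict with "fx", "fy", "cx", "cy" (pixels), "dist" ([k1, k2, p1, p2, k3] as OpenCV has them; the pictures are not rectified), "view" (4x4, takes a point from world to camera coordinates); the wrist camera has in their place "hand_eye" (4x4, takes a point from camera to tool coordinates, whose origin is the TCP and whose axes are the flange's). Camera axes: x right, y up, looking along -z (the intrinsics and any distortion apply to the point x, -y, -z); pixel columns grow to the right and rows downward; lengths in m; the calibration is good to about 2 mm. A picture is of the moment at which its call begins: read the wrist's pose just before it. calibration takes no time and is no camera call.
- sign_off(): hands the job in; it is judged then, once.
The state is a dict: "time_s": time; "joints": joint angles; "dq": joint speeds; "joint_efforts": joint torques, N m; "position": TCP position; "tool_rot": TCP orientation; "contact_force": force on the tool from outside, world axes, zero at the start; "torque": the same for the moment, N m; "finger_gap": finger opening in m; "grasp_force": force on a finger pad.
Only numpy, scipy, OpenCV 4.12 (cv2) and the standard library are available. Lean on these libraries where they do the work, as an engineer would, in place of code of your own. Each camera call takes 0.05 s, during which the arm holds its last target. There are 200 camera calls.

## Task

Fit the loose digital panel meter into the empty window of the sloping console, the right way up like the meter already fitted beside it (its two small buttons on the downhill side), and press it in past its spring clips, without brute force, until it is fully home and its face lies flush with the white front all round. Let go of it, and leave everything else on the table where it is.

Things in the scene. Friction and masses are not known exactly. Their poses are not given: they have to be found in the camera images.
- meter_center (a point): Centre (half-way up) of the loose panel meter, which stands face up on its back, 32 mm high, 0.08 to 0.15 kg: a black bezel 73 x 38 mm, 6 mm thick, on a black body 66 x 31 mm, 26 mm deep, its lowest 4 mm tapered in by 3 mm a side. z points out of its face; x from its button edge to its top edge (the 38 mm way); y along its 73 mm length.
- meter_seat (a point): Centre of the back plane of the meter's bezel (10 mm above meter_center, 6 mm below the face): the plane that must lie on the sub-panel. Axes as meter_center. On each short end of the body a grey spring clip stands out 2.6 mm, its ramp from 14 to 4 mm behind this plane; it yields inwards and snaps out behind the sub-panel.
- meter_top (a point): Middle of the meter's top edge, level with its face: 19 mm in x from the face's centre. The face has a grey-green display window 60 x 21 mm nearer this edge, and two small grey buttons along the opposite long edge, the meter's bottom. Axes as meter_center.
- cutout (a point): Centre of the cutout, 68 x 33 mm, in the 3 mm aluminium sub-panel at the bottom of the empty window (76 x 41 mm) of the 6 mm thick white front; level with the sub-panel's face, 6 mm below the white front's. z squarely out of the front, x up the slope, y across it to the left. Empty behind. The clips take about 5 to 12 N to push through. Home: axes as the meter's, meter_seat lies here.
- console: Sloping console fixed to the table: white front and case, plywood cheeks, 320 mm wide, 218 mm deep, 50 mm high at the low edge, 150 mm behind; the 200 mm long front slopes at 30 degrees. An equal meter is fitted flush 95 mm to the left of the cutout; switches, posts and lamp stand up to 17 mm proud, 50 mm or more from the cutout's centre. Origin: centre of its footprint; the low edge faces its -x.
- dial_meter: Bystander: a loose square pointer meter, 60 x 60 mm, 31 mm high, black with a white dial, standing on its round back. Origin: centre of its underside.
- rocker: Bystander: a loose black rocker switch, 31 x 25 mm, 25 mm high, standing on its terminals' end. Origin: centre of its underside.
- controller: Bystander: solar charge controller, a blue and black box 78 x 137 mm, 30 mm high. Origin: centre of its underside.
- bottle: Bystander: glass bottle with a blue cap, 72 mm across, 155 mm high. Origin: centre of its underside.
- tape: Bystander: roll of brown tape, 96 mm across, 48 mm high, lying flat. Origin: centre of its underside.
- driver: Bystander: screwdriver with an orange handle, 190 mm long, lying on the table. Origin: on its axis line, at the table.
Mind the look-alikes: they are no part of the job. What is shaped like the part that bears meter_center but yellow is not meant.

How it is judged:
By the outcome, as a careful person would: the job done as asked, in the order asked, and still so for the second after the job is handed in, with the robot touching nothing.
It also fails if it takes over 40 s, if anything falls off the work surface, if the arm or the gripper's body presses on something with over 40 N, if the wrist force passes 120 N, or if a joint passes its speed limit or range.

## Working session

There is one attempt and no reset: what is moved stays moved. The work goes in short steps, Python scripts to look and compute and a shell command to move; the robot and the scene stay as the last step left them, time stands still between calls to the robot, and variables do not carry over. Pictures are saved under pics/ and viewed, at most 10 in all, crops included, and the job is handed in when it is done.

```bash
mkdir -p pics; ls; python3 - <<'E'
from workcell import *
import cv2,numpy as np
o=get_obs();print(o['position'],o['tool_rot'],o['finger_gap'],tcp_to_grasp)
for n in('side','top','wrist'):
    c=calibration(n);print(n,{k:np.round(v,4).tolist() for k,v in c.items()})
    cv2.imwrite(f'pics/{n}0.png',camera(n))
E
```

```text
pics
[0.17788397 0.59893369 0.40362397] [ 9.89584285e-01 -1.43950572e-01 -1.03491942e-04  1.07889466e-03] 0.08563958542379034 0.1547
side {'fx': 441.6566, 'fy': 441.6566, 'cx': 315.0488, 'cy': 242.2943, 'dist': [-0.0878, 0.0, 0.0, 0.0, 0.0], 'view': [[0.9745, -0.2236, 0.0184, -0.5638], [0.1564, 0.736, 0.6587, -0.0276], [-0.1608, -0.639, 0.7522, -1.0691], [0.0, 0.0, 0.0, 1.0]]}
top {'fx': 456.9161, 'fy': 456.9161, 'cx': 319.0963, 'cy': 237.8722, 'dist': [0.0396, 0.0, 0.0, 0.0, 0.0], 'view': [[0.0291, -0.9995, 0.0155, -0.1502], [0.9938, 0.0306, 0.1074, -0.5667], [-0.1078, 0.0122, 0.9941, -0.9276], [0.0, 0.0, 0.0, 1.0]]}
wrist {'fx': 378.1233, 'fy': 378.1233, 'cx': 325.834, 'cy': 245.8169, 'dist': [0.0153, 0.0, 0.0, 0.0, 0.0], 'hand_eye': [[0.0006, 0.9457, 0.3249, 0.0836], [1.0, -0.0005, -0.0002, 0.0005], [-0.0, 0.3249, -0.9457, 0.0309], [0.0, 0.0, 0.0, 1.0]]}
```

View pics/top0.png

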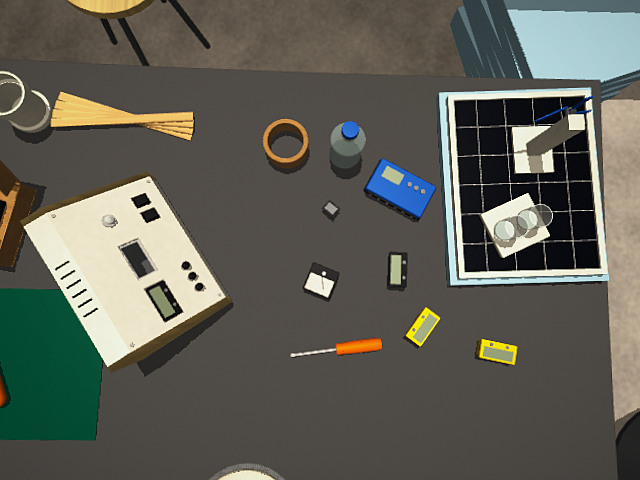

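View pics/side0.png

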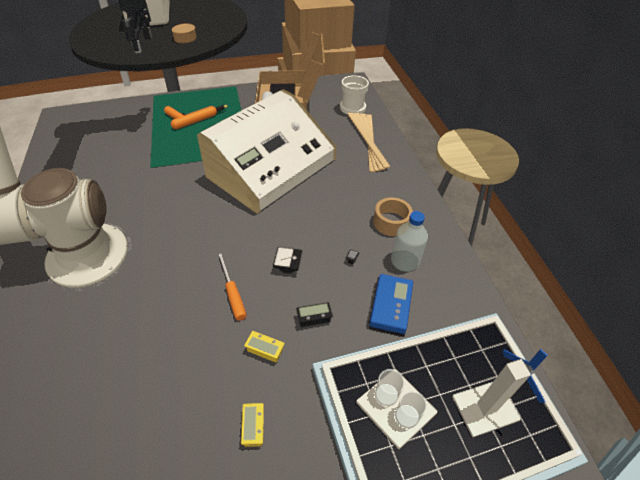

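```bash
python3 - <<'E'
import cv2,numpy as np
a=cv2.imread('pics/top0.png');b=cv2.imread('pics/side0.png')
def c(i,u,v,h=40,s=390): return cv2.resize(i[v-h:v+h,u-h:u+h],(s,s//1),interpolation=cv2.INTER_CUBIC)
cv2.imwrite('pics/crop1.png',cv2.resize(np.vstack([np.hstack([c(a,397,270,30),c(b,314,313,30)]),np.hstack([c(a,145,275,45),c(b,265,150,45)])]),(600,600)))
E
```

```text
(no output)
```

View pics/crop1.png

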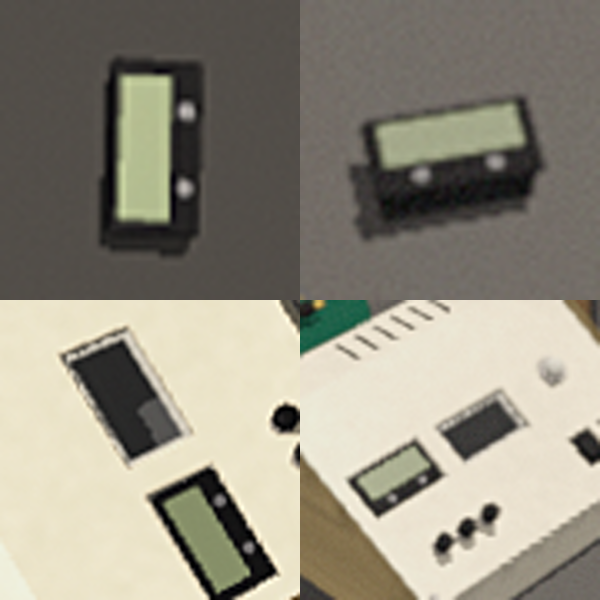

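```bash
cat > h.py <<'E'
from workcell import *
import cv2,numpy as np
from scipy.spatial.transform import Rotation as R
def pose():
    o=get_obs();T=np.eye(4);T[:3,:3]=R.from_quat(o['tool_rot']).as_matrix();T[:3,3]=o['position'];return T
def ray(n,uv,T=None):
    c=calibration(n);K=np.array([[c['fx'],0,c['cx']],[0,c['fy'],c['cy']],[0,0,1]])
    p=cv2.undistortPoints(np.array(uv,float).reshape(-1,1,2),K,np.array(c['dist']))[:,0]
    d=np.c_[p[:,0],-p[:,1],-np.ones(len(p))]
    C=np.linalg.inv(np.array(c['view'])) if n!='wrist' else T@np.array(c['hand_eye'])
    return C[:3,3],d@C[:3,:3].T
def plane(n,uv,p0,nrm,T=None):
    o,d=ray(n,uv,T);p0=np.array(p0,float);nrm=np.array(nrm,float);t=((p0-o)@nrm)/(d@nrm);return o+d*t[:,None]
def tri(uva,uvb):
    out=[]
    oa,da=ray('top',uva);ob,db=ray('side',uvb)
    for a,b in zip(da,db):
        s=np.linalg.lstsq(np.c_[a,-b],ob-oa,rcond=None)[0];P,Q=oa+a*s[0],ob+b*s[1];out.append(np.r_[(P+Q)/2,np.linalg.norm(P-Q)])
    return np.array(out)
E
python3 - <<'E'
from h import *
np.set_printoptions(precision=4,suppress=True)
A=np.array([[62,355],[128,328],[192,435],[130,467],[148,495],[213,467],[277,573],[215,605]])
B=np.array([[462,460],[437,428],[503,390],[527,425],[375,517],[348,480],[415,440],[443,475]])
# top order: (uphill-right),(downhill-right),(downhill-left),(uphill-left)
B=np.array([[503,390],[527,425],[462,460],[437,428],[415,440],[443,475],[375,517],[348,480]])
a=(A-[0,300])*.3+[100,230]; b=(B-[300,300])*.3+[220,105]
P=tri(a,b);print(P)
for k in(0,4):
    c=P[k:k+4,:3];print(c.mean(0),np.linalg.norm(c[0]-c[1]),np.linalg.norm(c[1]-c[2]))
c0=P[:4,:3].mean(0);c1=P[4:,:3].mean(0);y=c1-c0;print(y,np.linalg.norm(y),np.degrees(np.arctan2(y[1],y[0])))
F=np.array([[113,60],[203,65],[197,237],[105,232]])*.2+[367,240]
M=plane('top',F,[0,0,.032],[0,0,1]);print(M,M.mean(0))
F=np.array([[365,125],[525,97],[540,165],[380,185]]);F=(F-[300,0])*.2+[284,283]
M=plane('side',F,[0,0,.032],[0,0,1]);print(M,M.mean(0))
E
```

```text
[[0.5347 0.2481 0.1078 0.0006]
 [0.5512 0.2192 0.0903 0.003 ]
 [0.4898 0.1766 0.0951 0.003 ]
 [0.4724 0.205  0.109  0.001 ]
 [0.4549 0.1948 0.1071 0.0031]
 [0.4721 0.1644 0.092  0.0025]
 [0.4125 0.1242 0.091  0.0025]
 [0.3956 0.1527 0.1083 0.0013]]
[0.5121 0.2123 0.1005] 0.037655233906435825 0.07487302481061729
[0.4338 0.159  0.0996] 0.038031658928947415 0.07188600074987646
[-0.0783 -0.0532 -0.0009] 0.09468198847411537 -145.79558372236409
[[ 0.5457 -0.2817  0.032 ]
 [ 0.5447 -0.3194  0.032 ]
 [ 0.473  -0.3174  0.032 ]
 [ 0.4739 -0.2792  0.032 ]] [ 0.5093 -0.2994  0.032 ]
[[ 0.4736 -0.2823  0.032 ]
 [ 0.5439 -0.2829  0.032 ]
 [ 0.5417 -0.3175  0.032 ]
 [ 0.4738 -0.3127  0.032 ]] [ 0.5083 -0.2988  0.032 ]
```

```bash
python3 -m creep '[[5,2,0,0,1],[10,4.5,0,0,1],[15,7,0,0,1],[20,9.5,0,0,1],[24,12,0,0,1]]' | tail -c 300
python3 -m creep '[[3,5,0,0,1],[6,10,0,0,1],[8,15,0,0,1],[10,20,0,0,1],[12,25,0,0,1]]' | tail -c 300
python3 -m creep '[[2.5,5,0,0,1],[5,10,0,0,1],[7.5,15,0,0,1],[10,20,0,0,1],[12,24,0,0,1]]' | tail -c 300
python3 -m creep '[[3,5,0,0,1],[6,10,0,0,1],[9.3,15.7,0,10,1],[9.3,15.7,0,20,1],[9.3,15.7,0,30,1]]' | tail -c 300
python3 -m creep '[[0,0,0,10,1],[0,0,0,20,1],[0,0,0,30,1],[0,0,0,40,1],[0,0,0,45.4,1]]'
```

```text
time_s: 0.78
position: [0.3751, 0.4141, 0.4045]
tool_rot: [0.99, -0.144, -0.0, 0.0]
contact_force: [1.0, -0.3, 0.8]
finger_gap: 0.085
grasp_force: 0.0
time_s: 1.4
position: [0.4174, 0.1401, 0.4047]
tool_rot: [0.99, -0.144, 0.0, -0.0]
contact_force: [0.8, -0.5, -0.6]
finger_gap: 0.0852
grasp_force: 0.0
time_s: 2.02
position: [0.4642, -0.1244, 0.4046]
tool_rot: [0.99, -0.144, -0.0, -0.0]
contact_force: [1.0, 0.6, -0.2]
finger_gap: 0.0855
grasp_force: 0.0
time_s: 2.65
position: [0.5087, -0.3006, 0.4036]
tool_rot: [0.917, -0.399, -0.001, 0.0]
contact_force: [0.0, -0.8, 0.8]
finger_gap: 0.0857
grasp_force: 0.0
time_s: 3.28
position: [0.5087, -0.2993, 0.4043]
tool_rot: [-0.694, 0.72, 0.0, -0.0]
contact_force: [0.1, -0.8, -0.5]
finger_gap: 0.0853
grasp_force: 0.0
```

```bash
python3 -m creep '[[0,0,4,0,1],[0,0,8,0,1],[0,0,12,0,1],[0,0,14,0,1],[0,0,14,0,1]]'
python3 - <<'E'
from h import *
T=pose();im=camera('wrist');np.save('T1.npy',T);cv2.imwrite('pics/w1.png',im)
E
```

```text
time_s: 3.9
position: [0.5083, -0.2991, 0.2627]
tool_rot: [-0.695, 0.719, 0.002, -0.001]
contact_force: [0.3, -0.4, 0.1]
finger_gap: 0.0849
grasp_force: 0.0
```

View pics/w1.png

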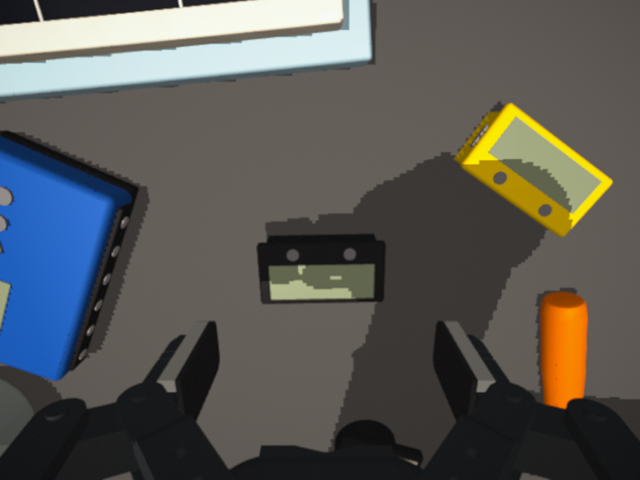

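```bash
python3 - <<'E'
from h import *
np.set_printoptions(precision=4,suppress=True)
T=np.load('T1.npy')
M=plane('wrist',[[258,243],[384,240],[383,301],[262,303]],[0,0,.032],[0,0,1],T);print(M,M.mean(0))
L=(M-T[:3,3])@T[:3,:3];print(L.mean(0)*100)
d=(M[1]+M[2]-M[0]-M[3])@T[:3,:3];print('turn',np.degrees(np.arctan2(-d[0],d[1])))
print(np.linalg.norm(M[0]-M[1]),np.linalg.norm(M[1]-M[2]))
# fingertips at tool y=-/+.0425
print(plane('wrist',[[213,322]],[0,-.0425,0],[0,1,0],np.eye(4)),plane('wrist',[[437,322]],[0,.0425,0],[0,1,0],np.eye(4)))
E
```

```text
[[ 0.5439 -0.3174  0.032 ]
 [ 0.4738 -0.3167  0.032 ]
 [ 0.4737 -0.2789  0.032 ]
 [ 0.545  -0.2801  0.032 ]] [ 0.5091 -0.2983  0.032 ]
[-0.0606 -0.1867 23.0694]
turn -1.1979178095653638
0.0701211001725763 0.03780819562086552
[[ 0.0098 -0.0425  0.1581]] [[0.0108 0.0425 0.1567]]
```

```bash
python3 -m creep '[[0.35,-0.2,3,-1.2,1],[0.35,-0.2,6,-1.2,1],[0.35,-0.2,6.5,-1.2,1],[0.35,-0.2,6.5,-1.2,1],[0.35,-0.2,6.5,-1.2,1]]' 20
python3 - <<'E'
from h import *
T=pose();print(T[:3,3]);im=camera('wrist');np.save('T2.npy',T);cv2.imwrite('pics/w2.png',im);print([get_obs()['position'][2] for _ in range(3)])
E
```

```text
time_s: 4.58
position: [0.5113, -0.3031, 0.2015]
tool_rot: [-0.703, 0.712, -0.001, 0.001]
contact_force: [-0.8, 0.7, 0.1]
finger_gap: 0.0853
grasp_force: 0.0
[ 0.51133873 -0.30306895  0.2014832 ]
[np.float64(0.20132517812761308), np.float64(0.20132517812761308), np.float64(0.20132517812761308)]
```

View pics/w2.png

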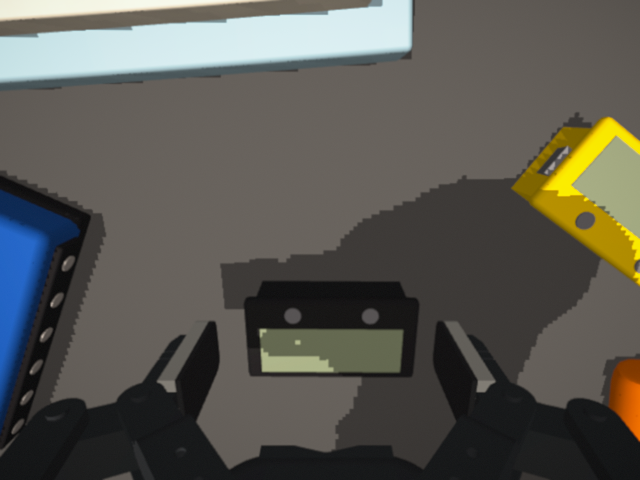

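```bash
python3 - <<'E'
from h import *
T=np.load('T2.npy')
M=plane('wrist',[[246,298],[418,298],[413,376],[250,376]],[0,0,.032],[0,0,1],T);L=(M-T[:3,3])@T[:3,:3];print(np.round(L*100,2),L.mean(0)*100)
E
```

```text
[[ 1.42 -3.19 16.96]
 [ 1.44  3.8  16.94]
 [-2.35  3.88 16.93]
 [-2.38 -3.27 16.96]] [-0.46854153  0.30279953 16.9469598 ]
```

```bash
python3 -m creep '[[0,0.3,0.6,0,1],[0,0.3,1.15,0,1],[0,0.3,1.15,0,1],[0,0.3,1.15,0,0.9],[0,0.3,1.15,0,0.8]]' 20
python3 -m creep '[[0,0,0,0,0.7],[0,0,0,0,0.7],[0,0,0,0,0.7]]' 20
python3 - <<'E'
from h import *
T=pose();print(T[:3,3]);im=camera('wrist');cv2.imwrite('pics/w3.png',im)
E
```

```text
time_s: 5.25
position: [0.508, -0.3029, 0.1886]
tool_rot: [-0.703, 0.712, -0.0, 0.0]
contact_force: [0.7, -0.7, 0.6]
finger_gap: 0.0722
grasp_force: 23.9
time_s: 5.62
position: [0.508, -0.3029, 0.1886]
tool_rot: [-0.703, 0.712, -0.001, 0.0]
contact_force: [1.1, -1.4, 2.0]
finger_gap: 0.0724
grasp_force: 24.0
[ 0.50796541 -0.30294768  0.18857816]
```

View pics/w3.png

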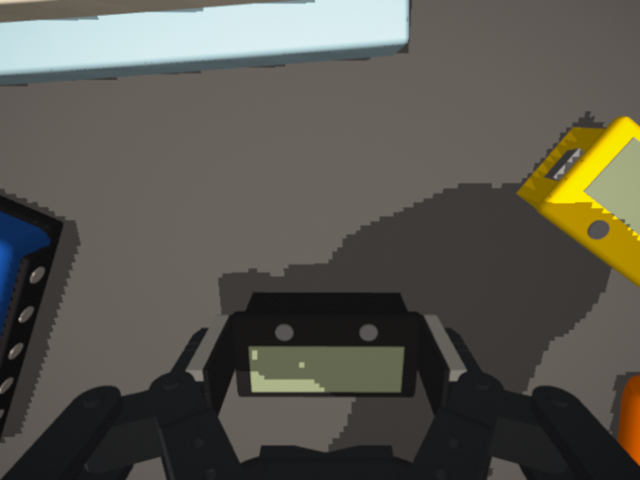

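```bash
python3 -m creep '[[0,0,-1,0,0.7],[0,0,-6,0,0.7],[0,0,-12,0,0.7],[-4,0,-17,0,0.7],[-10,0,-17,0,0.7]]'
python3 -m creep '[[-5,0,0,0,0.7],[-10,0,0,0,0.7],[-15,0,0,0,0.7],[-20,0,0,0,0.7],[-25,0,0,0,0.7]]'
python3 -m creep '[[-5,-0.1,0,-8,0.7],[-10,-0.1,0,-17,0.7],[-16,-0.1,0,-26,0.7],[-16.2,-0.1,0,-34.9,0.7],[-16.2,-0.1,0,-34.9,0.7]]'
python3 - <<'E'
from h import *
T=pose();print(T);im=camera('wrist');cv2.imwrite('pics/w4.png',im);np.save('T4.npy',T);cv2.imwrite('pics/s4.png',camera('side'))
E
```

```text
time_s: 6.3
position: [0.5094, -0.2029, 0.3629]
tool_rot: [-0.702, 0.713, -0.004, 0.003]
contact_force: [0.7, 0.5, -2.2]
finger_gap: 0.0722
grasp_force: 24.6
time_s: 6.92
position: [0.5114, 0.0486, 0.3582]
tool_rot: [-0.702, 0.712, 0.0, -0.0]
contact_force: [1.1, 0.1, -2.0]
finger_gap: 0.0725
grasp_force: 24.6
time_s: 7.55
position: [0.5148, 0.2096, 0.3578]
tool_rot: [0.883, -0.469, -0.001, 0.001]
contact_force: [0.8, 0.4, -1.3]
finger_gap: 0.072
grasp_force: 24.6
[[ 5.60777086e-01 -8.27965109e-01 -1.68450696e-03  5.14754217e-01]
 [-8.27966763e-01 -5.60776662e-01 -7.58619082e-04  2.09564777e-01]
 [-3.16522060e-04  1.82013197e-03 -9.99998293e-01  3.57792207e-01]
 [ 0.00000000e+00  0.00000000e+00  0.00000000e+00  1.00000000e+00]]
```

View pics/w4.png

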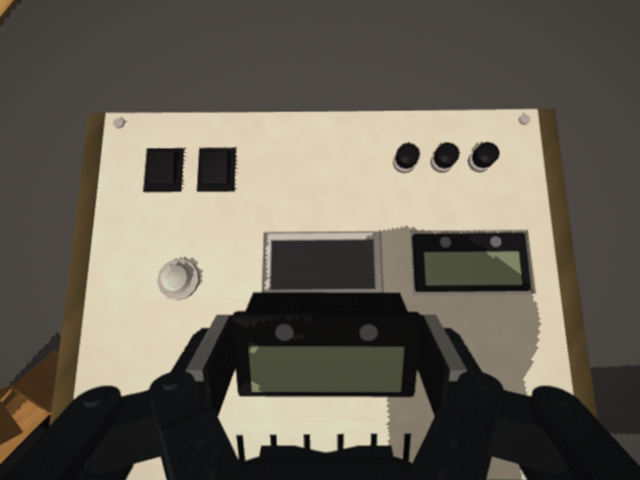

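```bash
python3 - <<'E'
from h import *
np.set_printoptions(precision=4,suppress=True)
T=np.load('T4.npy');n=[.281,-.4135,.866];W=[.512,.2125,.100]
P=plane('wrist',[[264,233],[382,232],[413,235],[527,233],[532,291],[415,290],[119,122],[524,119]],W,n,T)
print(P);L=(P-T[:3,3])@T[:3,:3];print(L*100)
print(np.linalg.norm(P[0]-P[1]),np.linalg.norm(P[2]-P[3]),np.linalg.norm(P[3]-P[4]),'screws',np.linalg.norm(P[6]-P[7]))
f=P[2:6].mean(0);print('fitted',f)
for i,j in((0,1),(2,3),(5,4),(6,7)):
    d=L[j]-L[i];print(np.degrees(np.arctan2(-d[0],d[1])))
E
```

```text
[[0.5538 0.2219 0.091 ]
 [0.4904 0.1783 0.0907]
 [0.4728 0.1685 0.0917]
 [0.4123 0.1261 0.0911]
 [0.3946 0.1533 0.1098]
 [0.4557 0.1942 0.1095]
 [0.676  0.223  0.0518]
 [0.4465 0.065  0.0508]]
[[  1.1708  -3.973   26.6757]
 [  1.2324   3.72    26.7184]
 [  1.0595   5.7306  26.6205]
 [  1.1761  13.1193  26.6946]
 [ -2.071   13.0539  24.8213]
 [ -2.0287   5.7026  24.8389]
 [  7.9368 -14.1638  30.5695]
 [  8.1491  13.6973  30.7177]]
0.07693372009895436 0.07389920375881662 0.037493257444930685 screws 0.27862301782357013
fitted [0.4339 0.1605 0.1005]
-0.45946343386664423
-0.9042628153994866
0.329520169820923
-0.4365575118865464
```

```bash
python3 - <<'E'
from h import *
np.set_printoptions(precision=4,suppress=True)
im=cv2.imread('pics/w4.png');g=im.max(2)
print(plane('wrist',[[236,313],[418,313],[414,395],[239,395]],[0,0,.1566],[0,0,1],np.eye(4))*100)
print([ (r,int(g[r,r and 326])) for r in range(286,300,2)],[(r,int(g[r,326])) for r in range(306,318,2)],[(r,int(g[r,326])) for r in range(388,402,2)])
E
python3 -m creep '[[-0.15,-0.11,2,-0.4,0.7],[-0.15,-0.11,5,-0.4,0.7],[-0.15,-0.11,6,-0.4,0.7],[-0.15,-0.11,6,-0.4,0.7]]'
```

```text
[[ 1.4204 -3.2912 15.66  ]
 [ 1.428   3.5114 15.66  ]
 [-2.3066  3.6404 15.66  ]
 [-2.3166 -3.4493 15.66  ]]
[(286, 44), (288, 60), (290, 119), (292, 75), (294, 11), (296, 10), (298, 11)] [(306, 11), (308, 8), (310, 13), (312, 10), (314, 10), (316, 13)] [(388, 76), (390, 75), (392, 34), (394, 13), (396, 120), (398, 221), (400, 222)]
time_s: 8.15
position: [0.5156, 0.2104, 0.2981]
tool_rot: [0.885, -0.466, -0.0, 0.001]
contact_force: [0.5, 0.4, -1.6]
finger_gap: 0.0725
grasp_force: 24.6
```

```bash
python3 -m creep '[[0,-0.05,0.6,0,0.7],[0,-0.05,1.2,0,0.7],[0,-0.05,1.2,0,0.7]]'
python3 - <<'E'
from h import *
T=pose();np.save('T5.npy',T);im=camera('wrist');cv2.imwrite('pics/w5.png',im);cv2.imwrite('pics/w5c.png',cv2.resize(im[180:420,180:480],(750,600),interpolation=cv2.INTER_CUBIC))
cv2.imwrite('pics/s5.png',camera('side'));cv2.imwrite('pics/t5.png',camera('top'))
E
```

```text
time_s: 8.52
position: [0.5169, 0.211, 0.2886]
tool_rot: [0.885, -0.465, 0.002, -0.001]
contact_force: [0.5, -3.5, 6.5]
finger_gap: 0.0723
grasp_force: 25.7
```

View pics/w5c.png

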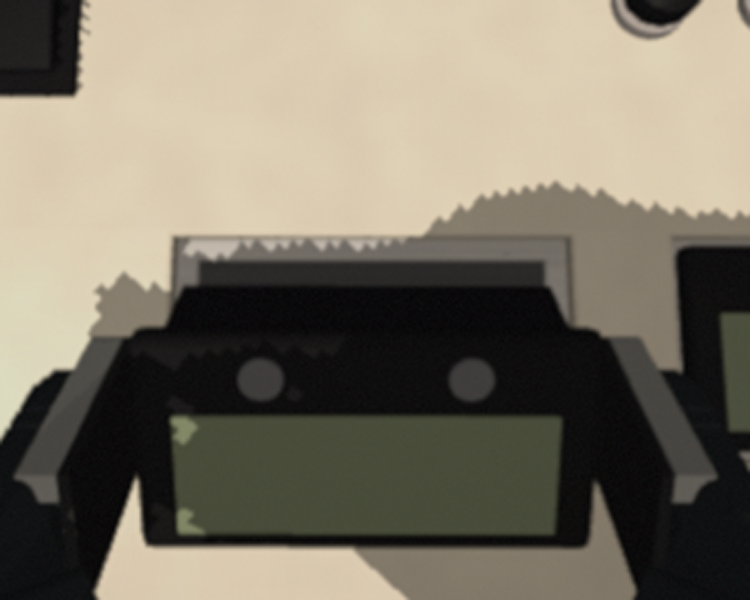

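```bash
python3 - <<'E'
from h import *
np.set_printoptions(precision=4,suppress=True)
E=np.eye(4);px=lambda x,y:[180+x/2.5,180+y/2.5]
for nm,p,z in(('hole',[px(199,262),px(545,262)],.2018),('window',[px(173,237),px(571,237)],.2886-.0903),('bodyD',[px(183,288),px(551,288)],.1886),('fittedtop',[px(678,247)],.2886-.0910)):
    print(nm,plane('wrist',p,[0,0,z],[0,0,1],E)*100)
print(plane('wrist',[px(147,545),px(588,545),px(125,330),px(603,330)],[0,0,.1566],[0,0,1],E)*100)
E
```

```text
hole [[ 0.4799 -3.2161 20.18  ]
 [ 0.487   3.6357 20.18  ]]
window [[ 1.1687 -3.6185 19.83  ]
 [ 1.1762  4.0288 19.83  ]]
bodyD [[ 0.5658 -3.2862 18.86  ]
 [ 0.5729  3.5038 18.86  ]]
fittedtop [[ 1.0016  6.0749 19.76  ]]
[[-2.466  -3.4681 15.66  ]
 [-2.4557  3.7001 15.66  ]
 [ 1.4616 -3.5118 15.66  ]
 [ 1.4693  3.6274 15.66  ]]
```

```bash
python3 -m creep '[[0,0,-0.5,0,0.7],[0.2,0.1,-0.5,0,0.7],[0.2,0.1,-0.2,0,0.7],[0.2,0.1,0.1,0,0.7],[0.2,0.1,0.1,0,0.7]]'
python3 -m creep '[[0,0,0.2,0,0.7],[0,0,0.4,0,0.7],[0,0,0.4,0,0.7]]'
```

```text
time_s: 9.3
position: [0.5162, 0.2093, 0.2848]
tool_rot: [0.885, -0.465, -0.0, -0.0]
contact_force: [1.2, 1.3, -2.4]
finger_gap: 0.0722
grasp_force: 24.9
time_s: 9.68
position: [0.5162, 0.2092, 0.2811]
tool_rot: [0.885, -0.465, 0.0, -0.0]
contact_force: [1.5, 1.5, -2.1]
finger_gap: 0.0719
grasp_force: 24.9
```

```bash
python3 -m creep '[[0,0,0.2,0,0.7],[0,0,0.4,0,0.7],[0,0,0.4,0,0.7]]';python3 -m creep '[[0,0,0.15,0,0.7],[0,0,0.3,0,0.7],[0,0,0.3,0,0.7]]'
```

```text
time_s: 10.05
position: [0.5163, 0.2091, 0.2771]
tool_rot: [0.885, -0.465, 0.0, -0.0]
contact_force: [2.9, 1.2, -2.4]
finger_gap: 0.072
grasp_force: 24.9
time_s: 10.42
position: [0.516, 0.2096, 0.2754]
tool_rot: [0.885, -0.465, 0.0, -0.001]
contact_force: [-3.4, 4.1, 7.3]
finger_gap: 0.0724
grasp_force: 25.6
```

```bash
python3 -m creep '[[-0.1,0,-0.2,0,0.7],[-0.1,0,0,0,0.7],[-0.1,0,0.15,0,0.7],[-0.1,0,0.15,0,0.7]]'
```

```text
time_s: 10.92
position: [0.5157, 0.21, 0.2747]
tool_rot: [0.885, -0.465, 0.001, -0.0]
contact_force: [-2.7, 1.0, 11.6]
finger_gap: 0.0722
grasp_force: 26.2
```

```bash
python3 -m creep '[[0.0,0,0.1,0,0.7],[0.03,0,0.2,0,0.7],[0.03,0,0.2,0,0.7]]'
python3 - <<'E'
from h import *
T=pose();print(T[:3,3]);im=camera('wrist');cv2.imwrite('pics/w6.png',im)
s=camera('side');cv2.imwrite('pics/s6.png',s);cv2.imwrite('pics/m6.png',np.hstack([cv2.resize(im[180:420,200:440],(400,400)),cv2.resize(s[80:200,215:335],(400,400),interpolation=cv2.INTER_CUBIC)]))
E
```

```text
time_s: 11.3
position: [0.5158, 0.2098, 0.2743]
tool_rot: [0.886, -0.465, 0.001, -0.001]
contact_force: [-6.6, 0.8, 19.8]
finger_gap: 0.0725
grasp_force: 27.0
[0.51581058 0.20980991 0.27433024]
```

View pics/m6.png

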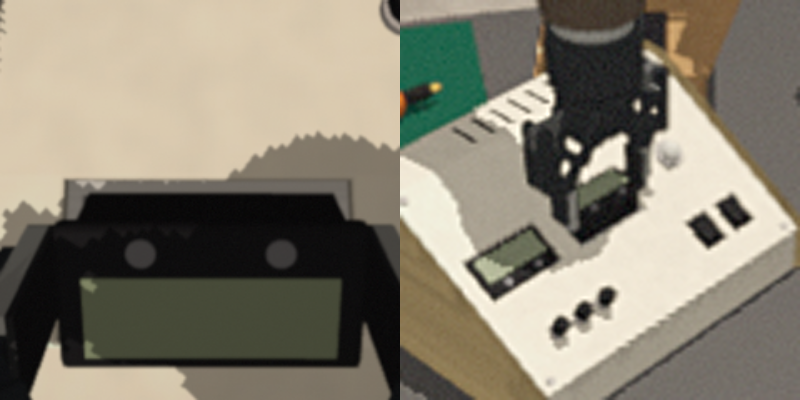

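```bash
python3 -m creep '[[0,0,-0.3,0,0.7],[0,0,-0.3,0,0.88],[0,0,-0.3,0,0.9],[0,0,-0.3,0,0.95],[0,0,-0.3,0,1]]'
python3 -m creep '[[0,0,0,0,1],[0,0,-0.5,0,1],[0,0,-1.5,0,1],[0.7,0,-3.5,0,0.47],[0.7,0,-3.5,0,0.47]]'
python3 - <<'E'
from h import *
T=pose();print(T[:3,3]);im=camera('wrist');np.save('T7.npy',T);cv2.imwrite('pics/w7.png',im);cv2.imwrite('pics/s7.png',camera('side'));cv2.imwrite('pics/m7.png',im[150:470,130:530])
hsv=cv2.cvtColor(im,cv2.COLOR_BGR2HSV)
m=cv2.inRange(hsv,(25,40,40),(50,140,190))
for c in cv2.findContours(m,0,2)[0]:
    if cv2.contourArea(c)>600: print(cv2.minAreaRect(c),cv2.boundingRect(c))
E
```

```text
time_s: 12.02
position: [0.5157, 0.2094, 0.2732]
tool_rot: [0.885, -0.465, -0.0, 0.001]
contact_force: [-0.2, -0.1, -0.5]
finger_gap: 0.0853
grasp_force: 0.0
time_s: 12.65
position: [0.5203, 0.204, 0.3109]
tool_rot: [0.885, -0.465, 0.001, -0.002]
contact_force: [-0.3, -0.5, -0.8]
finger_gap: 0.0515
grasp_force: 0.0
[0.5202858  0.20396464 0.31090055]
((327.0, 336.5), (39.0, 122.0), 90.0) (266, 317, 123, 40)
((510.0, 318.0), (42.0, 120.0), 90.0) (450, 297, 121, 43)
```

View pics/m7.png

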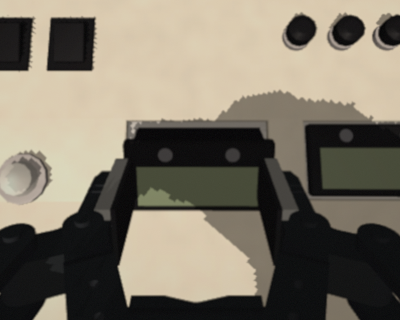

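```bash
python3 - <<'E'
from h import *
np.set_printoptions(precision=3,suppress=True)
T=np.load('T7.npy');E=np.eye(4)
print(plane('wrist',[[327,336.5],[266,317],[389,357],[257,290],[403,290]],[0,0,.193],[0,0,1],E)*100)
P=plane('wrist',[[510,318]],[.512,.2125,.1005],[.281,-.4135,.866],T);print((P-T[:3,3])@T[:3,:3]*100)
E
```

```text
[[-1.905  0.123 19.3  ]
 [-0.82  -2.832 19.3  ]
 [-3.086  3.245 19.3  ]
 [ 0.619 -3.184 19.3  ]
 [ 0.626  3.704 19.3  ]]
[[-1.671  9.743 20.739]]
```

```bash
python3 -m creep '[[0,0.15,0.8,0,0.47],[0,0.15,1.6,0,0.47],[0,0.15,1.9,0,0.47],[0,0.15,2.1,0,0.47]]'
python3 -m creep '[[0,0,0.15,0,0.47],[0,0,0.3,0,0.47],[0,0,0.45,0,0.47],[0,0,0.45,0,0.47]]'
```

```text
time_s: 13.25
position: [0.5185, 0.2028, 0.2894]
tool_rot: [0.886, -0.465, 0.0, 0.001]
contact_force: [-6.8, -3.1, 20.6]
finger_gap: 0.0404
grasp_force: 9.9
time_s: 13.75
position: [0.5183, 0.2027, 0.2891]
tool_rot: [0.886, -0.464, 0.001, 0.001]
contact_force: [-12.0, -5.0, 33.2]
finger_gap: 0.0402
grasp_force: 16.3
```

```bash
python3 -m creep '[[0,0,-1,0,0.47],[-0.6,0,-2.5,0,1],[-0.6,0,-3,0,1],[-0.6,0,-3,0,1]]'
cat >> h.py <<'E'
def disp(im):
    hsv=cv2.cvtColor(im,cv2.COLOR_BGR2HSV);m=cv2.inRange(hsv,(25,40,40),(50,140,190))
    return [cv2.minAreaRect(c)+(cv2.boundingRect(c),) for c in cv2.findContours(m,0,2)[0] if cv2.contourArea(c)>600]
E
python3 - <<'E'
from h import *
np.set_printoptions(precision=3,suppress=True)
T=pose();print(T[:3,3]);im=camera('wrist');cv2.imwrite('pics/w8.png',im);D=disp(im);print(D)
print(plane('wrist',[d[0] for d in D],[0,0,T[2,3]-.118],[0,0,1],np.eye(4))*100)
E
```

```text
time_s: 14.25
position: [0.5151, 0.2081, 0.3131]
tool_rot: [0.885, -0.465, -0.0, -0.0]
contact_force: [-0.3, -0.2, -0.0]
finger_gap: 0.0853
grasp_force: 0.0
[0.515 0.208 0.313]
[((322.150146484375, 319.7115478515625), (41.68339920043945, 124.05949401855469), 89.46949768066406, (260, 299, 125, 43)), ((504.0, 305.0), (42.0, 120.0), 90.0, (444, 284, 121, 43))]
[[-1.09  -0.116 19.511]
 [-0.261  8.672 19.511]]
```

```bash
python3 -m creep '[[0,-0.12,2,0,1],[0,-0.12,3.6,0,1],[0,-0.12,3.85,0,1],[0,-0.12,3.85,0,0.8],[0,-0.12,3.85,0,0.7]]' 20
python3 -m creep '[[0,0,0,0,0.7],[0,0,0,0,0.7],[0,0,-0.1,0,0.7]]'
python3 -m creep '[[0.1,0,-0.1,0,0.7],[0.2,0,-0.1,0,0.7],[0.3,0,-0.1,0,0.7],[0.3,0,-0.1,0,0.7]]'
```

```text
time_s: 14.92
position: [0.5166, 0.2088, 0.2753]
tool_rot: [0.885, -0.465, 0.001, -0.001]
contact_force: [2.2, -0.5, -1.9]
finger_gap: 0.0723
grasp_force: 25.0
time_s: 15.3
position: [0.5164, 0.2087, 0.2757]
tool_rot: [0.885, -0.465, 0.0, -0.001]
contact_force: [4.5, -0.3, -4.5]
finger_gap: 0.0721
grasp_force: 24.8
time_s: 15.8
position: [0.5177, 0.2068, 0.277]
tool_rot: [0.885, -0.465, -0.0, -0.001]
contact_force: [0.1, 5.4, -0.9]
finger_gap: 0.0721
grasp_force: 25.2
```

```bash
python3 -m creep '[[0.1,0,0,0,0.7],[0.2,0,0,0,0.7],[0.3,0,0,0,0.7],[0.3,0,0,0,0.7]]'
python3 - <<'E'
from h import *
T=pose();im=camera('wrist');cv2.imwrite('pics/w9.png',im);print(T[:3,3],disp(im))
E
```

```text
time_s: 16.3
position: [0.5189, 0.2049, 0.2771]
tool_rot: [0.885, -0.465, -0.001, -0.001]
contact_force: [-2.5, 7.6, 0.3]
finger_gap: 0.0724
grasp_force: 25.3
[0.51892807 0.2049394  0.27707289] [((325.5, 373.0), (52.0, 155.0), 90.0, (248, 347, 156, 53)), ((544.0, 354.0), (52.0, 146.0), 90.0, (471, 328, 147, 53))]
```

```bash
python3 -m creep '[[0.12,0,0,0,0.7],[0.24,0,0,0,0.7],[0.36,0,0,0,0.7],[0.36,0,0,0,0.7]]'
python3 - <<'E'
from h import *
T=pose();im=camera('wrist');cv2.imwrite('pics/w10.png',im);print(T[:3,3])
for f in('w6','w9','w10'): print(f,disp(cv2.imread(f'pics/{f}.png')))
E
```

```text
time_s: 16.85
position: [0.521, 0.2018, 0.2772]
tool_rot: [0.885, -0.465, -0.001, -0.001]
contact_force: [-2.4, 6.7, 0.3]
finger_gap: 0.0721
grasp_force: 25.0
[0.52099149 0.20183296 0.27716684]
w6 [((325.5, 370.5), (49.0, 157.0), 90.0, (247, 346, 158, 50)), ((550.0, 347.5), (53.0, 150.0), 90.0, (475, 321, 151, 54))]
w9 [((325.5, 373.0), (52.0, 155.0), 90.0, (248, 347, 156, 53)), ((544.0, 354.0), (52.0, 146.0), 90.0, (471, 328, 147, 53))]
w10 [((325.6268615722656, 376.8610534667969), (154.9962158203125, 54.78887176513672), 0.40066325664520264, (248, 349, 156, 56)), ((542.0, 361.0), (52.0, 144.0), 90.0, (470, 335, 145, 53))]
```

```bash
python3 -m creep '[[0.12,0,0,0,0.7],[0.24,0,0,0,0.7],[0.36,0,0,0,0.7],[0.48,0,0,0,0.7],[0.48,0,0,0,0.7]]'
cat >> h.py <<'E'
def tilt(im,T=None):
    # display corners: find tilt th (about tool y) for which the 21 mm x 60 mm window, centre free, fits its edge rows
    hsv=cv2.cvtColor(im,cv2.COLOR_BGR2HSV);m=cv2.inRange(hsv,(25,40,40),(50,140,190))
    c=[c for c in cv2.findContours(m,0,2)[0] if cv2.contourArea(c)>600]
    for k in c:
        h=cv2.convexHull(k)[:,0].astype(float)
        s=h.sum(1);d=h[:,0]-h[:,1];q=np.array([h[s.argmin()],h[d.argmax()],h[s.argmax()],h[d.argmin()]])
        cal=calibration('wrist');K=np.array([[cal['fx'],0,cal['cx']],[0,cal['fy'],cal['cy']],[0,0,1]])
        ob=np.array([[-.0105,-.03,0],[-.0105,.03,0],[.0105,.03,0],[.0105,-.03,0]]) # meter x,y ; image top = button side = -x
        for ok,r,t,_ in [(1,r,t,0) for r,t in zip(*cv2.solvePnPGeneric(ob,q,K,np.array(cal['dist']),flags=cv2.SOLVEPNP_IPPE)[1:3])]:
            H=np.array(cal['hand_eye']);F=np.diag([1,-1,-1])
            Rm=H[:3,:3]@F@cv2.Rodrigues(r)[0];p=H[:3,:3]@F@t[:,0]+H[:3,3]
            n=Rm[:,2];print('quad',q.tolist(),'centre',np.round(p*100,2),'xaxis',np.round(Rm[:,0],3),'n',np.round(n,3),'tilt',np.round(np.degrees(np.arctan2(n[0],-n[2])),1))
E
python3 - <<'E'
from h import *
T=pose();im=camera('wrist');cv2.imwrite('pics/w11.png',im);print(T[:3,3])
for f in('w6','w11'): print(f);tilt(cv2.imread(f'pics/{f}.png'))
E
```

```text
time_s: 17.52
position: [0.5237, 0.1977, 0.2772]
tool_rot: [0.885, -0.465, -0.001, -0.001]
contact_force: [-1.8, 5.8, 1.0]
finger_gap: 0.0721
grasp_force: 24.2
[0.52372703 0.19771119 0.2772184 ]
w6
quad [[247.0, 348.0], [404.0, 347.0], [401.0, 394.0], [251.0, 395.0]] centre [-1.06  0.06 15.51] xaxis [-0.998  0.01  -0.056] n [ 0.056 -0.002 -0.998] tilt 3.2
quad [[247.0, 348.0], [404.0, 347.0], [401.0, 394.0], [251.0, 395.0]] centre [-0.97  0.07 15.49] xaxis [-0.318  0.01  -0.948] n [ 0.948  0.003 -0.318] tilt 71.5
quad [[475.0, 322.0], [616.0, 321.0], [625.0, 373.0], [483.0, 372.0]] centre [-0.95  9.62 17.09] xaxis [-0.819  0.006 -0.573] n [ 0.573  0.004 -0.819] tilt 35.0
quad [[475.0, 322.0], [616.0, 321.0], [625.0, 373.0], [483.0, 372.0]] centre [-0.98  9.19 17.12] xaxis [-0.834  0.02  -0.552] n [ 0.269 -0.858 -0.438] tilt 31.5
w11
quad [[249.0, 353.0], [402.0, 353.0], [403.0, 408.0], [249.0, 408.0]] centre [-1.39  0.05 15.39] xaxis [-0.925  0.01  -0.381] n [ 0.38  -0.031 -0.924] tilt 22.4
quad [[249.0, 353.0], [402.0, 353.0], [403.0, 408.0], [249.0, 408.0]] centre [-1.35  0.08 15.4 ] xaxis [-0.578  0.011 -0.816] n [ 0.816  0.033 -0.578] tilt 54.7
quad [[468.0, 345.0], [603.0, 345.0], [611.0, 395.0], [483.0, 372.0]] centre [-2.84  9.95 18.49] xaxis [-0.891  0.43  -0.148] n [-0.213 -0.682 -0.699] tilt -16.9
quad [[468.0, 345.0], [603.0, 345.0], [611.0, 395.0], [483.0, 372.0]] centre [-2.35  9.91 17.84] xaxis [-0.304 -0.057 -0.951] n [ 0.949  0.072 -0.308] tilt 72.0
```

```bash
python3 -m creep '[[0.12,0,0,0,0.7],[0.24,0,0,0,0.7],[0.35,0,0,0,0.7],[0.35,0,0,0,0.7]]'
python3 - <<'E'
from h import *
T=pose();im=camera('wrist');cv2.imwrite('pics/w12.png',im);np.save('T12.npy',T);print(T[:3,3]);tilt(im)
E
```

```text
time_s: 18.08
position: [0.5257, 0.1942, 0.277]
tool_rot: [0.885, -0.465, -0.001, 0.0]
contact_force: [-2.9, 5.0, 2.8]
finger_gap: 0.0723
grasp_force: 24.1
[0.52567379 0.19419165 0.27704852]
quad [[248.0, 355.0], [402.0, 354.0], [404.0, 410.0], [248.0, 410.0]] centre [-1.35  0.03 15.24] xaxis [-0.927  0.019 -0.375] n [ 0.373 -0.049 -0.926] tilt 22.0
quad [[248.0, 355.0], [402.0, 354.0], [404.0, 410.0], [248.0, 410.0]] centre [-1.31  0.09 15.25] xaxis [-0.567  0.021 -0.824] n [ 0.823  0.055 -0.565] tilt 55.5
quad [[471.0, 354.0], [600.0, 353.0], [607.0, 403.0], [483.0, 372.0]] centre [-3.37 10.14 18.73] xaxis [-0.856  0.514 -0.06 ] n [-0.339 -0.644 -0.686] tilt -26.3
quad [[471.0, 354.0], [600.0, 353.0], [607.0, 403.0], [483.0, 372.0]] centre [-2.55  9.83 17.65] xaxis [-0.165 -0.017 -0.986] n [ 0.974  0.157 -0.165] tilt 80.4
```

```bash
python3 -m creep '[[0,0,-0.1,0,0.7],[-0.22,-0.05,-0.2,0,0.7],[-0.43,-0.05,-0.25,0,0.7],[-0.43,-0.05,-0.25,0,0.7]]'
python3 -m creep '[[-0.1,0,0.17,0,0.7],[-0.2,0,0.35,0,0.7],[-0.3,0,0.52,0,0.7],[-0.3,0,0.52,0,0.7]]'
python3 - <<'E'
from h import *
T=pose();im=camera('wrist');cv2.imwrite('pics/w13.png',im);print(T[:3,3]);tilt(im)
E
```

```text
time_s: 18.62
position: [0.524, 0.1973, 0.279]
tool_rot: [0.885, -0.465, -0.0, 0.001]
contact_force: [-0.1, 0.0, -1.8]
finger_gap: 0.072
grasp_force: 23.8
time_s: 19.12
position: [0.5226, 0.2001, 0.2748]
tool_rot: [0.885, -0.465, 0.0, 0.0]
contact_force: [-1.1, -0.9, 5.0]
finger_gap: 0.0721
grasp_force: 24.3
[0.5226177  0.20009766 0.2748227 ]
quad [[249.0, 354.0], [402.0, 354.0], [404.0, 408.0], [248.0, 410.0]] centre [-1.37  0.06 15.3 ] xaxis [-0.932  0.011 -0.362] n [ 0.361 -0.012 -0.932] tilt 21.2
quad [[249.0, 354.0], [402.0, 354.0], [404.0, 408.0], [248.0, 410.0]] centre [-1.33  0.07 15.33] xaxis [-0.558  0.009 -0.83 ] n [ 0.83   0.006 -0.558] tilt 56.1
quad [[471.0, 345.0], [609.0, 344.0], [617.0, 394.0], [483.0, 372.0]] centre [-2.95 10.27 18.67] xaxis [-0.914  0.382 -0.134] n [-0.157 -0.64  -0.752] tilt -11.8
quad [[471.0, 345.0], [609.0, 344.0], [617.0, 394.0], [483.0, 372.0]] centre [-2.56 10.25 18.17] xaxis [-0.329 -0.113 -0.937] n [ 0.944 -0.025 -0.329] tilt 70.8
```

```bash
python3 -m creep '[[0.1,0,-0.17,0,0.7],[-0.15,0,-0.32,0,0.7],[-0.38,0,-0.45,0,0.7],[-0.48,0,-0.28,0,0.7],[-0.63,0,-0.01,0,0.7]]'
python3 -m creep '[[-0.08,0,0.14,0,0.7],[-0.15,0,0.26,0,0.7],[-0.15,0,0.26,0,0.7]]'
```

```text
time_s: 19.8
position: [0.5201, 0.2038, 0.2747]
tool_rot: [0.885, -0.465, 0.002, 0.001]
contact_force: [8.1, -11.6, 0.7]
finger_gap: 0.072
grasp_force: 24.8
time_s: 20.18
position: [0.5195, 0.2046, 0.2722]
tool_rot: [0.885, -0.465, 0.002, 0.001]
contact_force: [8.0, -13.0, 0.3]
finger_gap: 0.072
grasp_force: 24.8
```

```bash
python3 -m creep '[[0.15,0,0,0,0.7],[0.25,0,0,0,0.7],[0.25,0,0,0,0.7]]'
python3 -m creep '[[-0.08,0,0.13,0,0.7],[-0.15,0,0.26,0,0.7],[-0.15,0,0.26,0,0.7]]'
python3 - <<'E'
from h import *
T=pose();im=camera('wrist');cv2.imwrite('pics/w14.png',im);print(T[:3,3]);tilt(im)
E
```

```text
time_s: 20.55
position: [0.5198, 0.2041, 0.2715]
tool_rot: [0.885, -0.465, 0.0, 0.0]
contact_force: [3.7, -5.7, -0.9]
finger_gap: 0.0721
grasp_force: 24.7
time_s: 20.92
position: [0.5195, 0.205, 0.2694]
tool_rot: [0.885, -0.465, 0.001, 0.0]
contact_force: [6.2, -7.0, 1.1]
finger_gap: 0.0721
grasp_force: 24.8
[0.51945515 0.20503533 0.26939498]
quad [[249.0, 353.0], [403.0, 353.0], [403.0, 407.0], [249.0, 408.0]] centre [-1.35  0.08 15.36] xaxis [-0.939  0.001 -0.345] n [ 0.345  0.011 -0.939] tilt 20.2
quad [[249.0, 353.0], [403.0, 353.0], [403.0, 407.0], [249.0, 408.0]] centre [-1.31  0.07 15.37] xaxis [-0.547 -0.    -0.837] n [ 0.837 -0.014 -0.547] tilt 56.8
quad [[478.0, 340.0], [621.0, 340.0], [630.0, 393.0], [483.0, 372.0]] centre [-2.76 10.62 18.6 ] xaxis [-0.953  0.2   -0.227] n [ 0.074 -0.573 -0.816] tilt 5.2
quad [[478.0, 340.0], [621.0, 340.0], [630.0, 393.0], [483.0, 372.0]] centre [-2.62 10.66 18.45] xaxis [-0.519 -0.192 -0.833] n [ 0.846 -0.257 -0.467] tilt 61.1
```

```bash
python3 -m creep '[[0.15,0,0,0,0.7],[0.3,0,0,0,0.7],[0.45,0,0,0,0.7],[0.45,0,0,0,0.7]]'
python3 -m creep '[[-0.05,0,0.1,0,0.7],[-0.1,0,0.17,0,0.7],[-0.1,0,0.17,0,0.7]]'
```

```text
time_s: 21.48
position: [0.5208, 0.2031, 0.2688]
tool_rot: [0.885, -0.465, -0.001, -0.001]
contact_force: [-1.4, 3.8, 0.1]
finger_gap: 0.0719
grasp_force: 24.6
time_s: 21.85
position: [0.5206, 0.2035, 0.2679]
tool_rot: [0.885, -0.465, 0.0, -0.001]
contact_force: [-2.4, 4.2, 4.5]
finger_gap: 0.0725
grasp_force: 25.1
```

```bash
python3 -m creep '[[0.1,0,0,0,0.7],[0.2,0,0,0,0.7],[0.2,0,0,0,0.7]]'
python3 - <<'E'
from h import *
T=pose();im=camera('wrist');cv2.imwrite('pics/w15.png',im);print(T[:3,3]);tilt(im)
E
```

```text
time_s: 22.22
position: [0.5215, 0.2021, 0.2678]
tool_rot: [0.885, -0.465, -0.0, -0.001]
contact_force: [-4.0, 5.5, 4.4]
finger_gap: 0.0721
grasp_force: 24.8
[0.52152515 0.20207732 0.26775628]
quad [[249.0, 355.0], [403.0, 355.0], [404.0, 410.0], [248.0, 411.0]] centre [-1.38  0.08 15.25] xaxis [-0.926  0.001 -0.378] n [ 0.378  0.011 -0.926] tilt 22.2
quad [[249.0, 355.0], [403.0, 355.0], [404.0, 410.0], [248.0, 411.0]] centre [-1.34  0.07 15.27] xaxis [-0.568  0.    -0.823] n [ 0.823 -0.014 -0.568] tilt 55.4
quad [[479.0, 349.0], [623.0, 348.0], [632.0, 402.0], [482.0, 372.0]] centre [-2.94 10.58 18.34] xaxis [-0.965  0.257 -0.043] n [-0.092 -0.491 -0.866] tilt -6.1
quad [[479.0, 349.0], [623.0, 348.0], [632.0, 402.0], [482.0, 372.0]] centre [-2.79 10.58 18.21] xaxis [-0.334 -0.273 -0.902] n [ 0.935 -0.218 -0.28 ] tilt 73.3
```

```bash
python3 -m creep '[[0.12,0,0,0,0.7],[0.24,0,0,0,0.7],[0.24,0,0,0,0.7]]'
python3 -m creep '[[-0.06,0,0.12,0,0.7],[-0.12,0,0.24,0,0.7],[-0.12,0,0.24,0,0.7]]'
python3 - <<'E'
from h import *
T=pose();im=camera('wrist');cv2.imwrite('pics/w16.png',im);print(T[:3,3]);tilt(im)
E
```

```text
time_s: 22.65
position: [0.5229, 0.2001, 0.2674]
tool_rot: [0.885, -0.465, -0.0, -0.001]
contact_force: [-3.6, 6.6, 3.8]
finger_gap: 0.0724
grasp_force: 24.1
time_s: 23.02
position: [0.5224, 0.201, 0.2659]
tool_rot: [0.885, -0.465, 0.0, -0.001]
contact_force: [-4.0, 5.3, 7.4]
finger_gap: 0.0722
grasp_force: 24.4
[0.52244945 0.20095374 0.26586599]
quad [[249.0, 357.0], [403.0, 357.0], [405.0, 413.0], [247.0, 414.0]] centre [-1.41  0.08 15.14] xaxis [-0.91   0.001 -0.414] n [ 0.414  0.011 -0.91 ] tilt 24.4
quad [[249.0, 357.0], [403.0, 357.0], [405.0, 413.0], [247.0, 414.0]] centre [-1.38  0.07 15.16] xaxis [-0.591  0.    -0.807] n [ 0.807 -0.014 -0.591] tilt 53.8
quad [[481.0, 355.0], [626.0, 354.0], [635.0, 409.0], [483.0, 372.0]] centre [-2.86 10.56 17.96] xaxis [-0.229 -0.306 -0.924] n [ 0.968 -0.169 -0.184] tilt 79.2
quad [[481.0, 355.0], [626.0, 354.0], [635.0, 409.0], [483.0, 372.0]] centre [-3.02 10.57 18.1 ] xaxis [-0.959  0.278  0.054] n [-0.183 -0.46  -0.869] tilt -11.9
```

```bash
python3 -m creep '[[0,0,-0.1,0,0.8],[0,0,-0.1,0,1],[0,0,-0.1,0,1],[0,0,-0.6,0,1],[0,0,-2,0,1]]'
python3 -m creep '[[0.3,0,-2,0,0.47],[0.85,0,-2,0,0.47],[0.85,0,-2,0,0.47]]'
python3 - <<'E'
from h import *
np.set_printoptions(precision=3,suppress=True)
T=pose();im=camera('wrist');cv2.imwrite('pics/w17.png',im);np.save('T17.npy',T);print(T[:3,3],get_obs()['finger_gap']);D=disp(im);print(D);tilt(im)
for d in D: print((plane('wrist',[d[0]],[.512,.2125,.1005+(.014*.866 if d[0][0]<420 else 0)],[.281,-.4135,.866],T)-T[:3,3])@T[:3,:3]*100)
E
```

```text
time_s: 23.7
position: [0.5223, 0.1999, 0.2848]
tool_rot: [0.885, -0.465, -0.0, 0.001]
contact_force: [0.6, -0.0, -0.3]
finger_gap: 0.0854
grasp_force: 0.0
time_s: 24.08
position: [0.5272, 0.1927, 0.3047]
tool_rot: [0.885, -0.466, -0.0, 0.0]
contact_force: [0.1, 0.4, 0.0]
finger_gap: 0.0402
grasp_force: 0.0
[0.527 0.193 0.305] 0.03988993619503567
[((325.0, 348.5), (45.0, 102.0), 90.0, (274, 326, 103, 46)), ((507.9908142089844, 346.50006103515625), (44.099063873291016, 121.67377471923828), 89.474365234375, (447, 324, 123, 45))]
quad [[279.0, 327.0], [373.0, 327.0], [376.0, 370.0], [274.0, 370.0]] centre [-2.73 -0.16 19.54] xaxis [-0.808 -0.023 -0.588] n [ 0.498 -0.56  -0.662] tilt 36.9
quad [[279.0, 327.0], [373.0, 327.0], [376.0, 370.0], [274.0, 370.0]] centre [-2.74  0.26 19.54] xaxis [-0.848 -0.023 -0.53 ] n [ 0.427  0.563 -0.708] tilt 31.1
quad [[447.0, 326.0], [563.0, 325.0], [568.0, 368.0], [450.0, 367.0]] centre [-2.9   9.43 20.  ] xaxis [-0.868  0.005 -0.497] n [ 0.497 -0.004 -0.868] tilt 29.8
quad [[447.0, 326.0], [563.0, 325.0], [568.0, 368.0], [450.0, 367.0]] centre [-2.93  9.12 20.05] xaxis [-0.802 -0.049 -0.596] n [ 0.423 -0.751 -0.507] tilt 39.8
[[-2.517  0.025 19.185]]
[[-3.012  9.574 20.143]]
```

```bash
python3 -m creep '[[-0.3,0,0.6,0,0.47],[-0.6,0,1.2,0,0.47],[-0.7,0,1.7,0,0.47],[-0.7,0,1.7,0,0.47]]'
python3 -m creep '[[-0.1,0,0.17,0,0.47],[-0.2,0,0.35,0,0.47],[-0.3,0,0.52,0,0.47],[-0.3,0,0.52,0,0.47]]'
```

```text
time_s: 24.62
position: [0.5231, 0.1991, 0.287]
tool_rot: [0.885, -0.465, -0.0, 0.001]
contact_force: [-0.5, -0.0, -0.6]
finger_gap: 0.0398
grasp_force: 0.0
time_s: 25.12
position: [0.5215, 0.2015, 0.2825]
tool_rot: [0.885, -0.465, -0.0, 0.0]
contact_force: [-0.4, 0.2, 0.1]
finger_gap: 0.0401
grasp_force: 0.0
```

```bash
python3 -m creep '[[-0.1,0,0.17,0,0.47],[-0.2,0,0.35,0,0.47],[-0.2,0,0.35,0,0.47]]'
python3 -m creep '[[-0.1,0,0.17,0,0.47],[-0.2,0,0.35,0,0.47],[-0.2,0,0.35,0,0.47]]'
```

```text
time_s: 25.5
position: [0.5206, 0.2031, 0.2792]
tool_rot: [0.885, -0.465, 0.0, -0.0]
contact_force: [0.6, -1.3, 1.6]
finger_gap: 0.0402
grasp_force: 0.8
time_s: 25.88
position: [0.5193, 0.2049, 0.2754]
tool_rot: [0.885, -0.465, -0.0, -0.0]
contact_force: [0.3, -0.6, 1.1]
finger_gap: 0.0402
grasp_force: 0.8
```

```bash
python3 -m creep '[[-0.08,0,0.13,0,0.47],[-0.15,0,0.26,0,0.47],[-0.15,0,0.26,0,0.47]]'
python3 -m creep '[[-0.08,0,0.13,0,0.47],[-0.15,0,0.26,0,0.47],[-0.15,0,0.26,0,0.47]]'
```

```text
time_s: 26.25
position: [0.5185, 0.2059, 0.2733]
tool_rot: [0.885, -0.465, 0.0, 0.0]
contact_force: [0.5, -2.7, 3.4]
finger_gap: 0.0404
grasp_force: 2.4
time_s: 26.62
position: [0.5182, 0.2064, 0.273]
tool_rot: [0.885, -0.465, 0.001, 0.0]
contact_force: [-0.4, -8.2, 15.0]
finger_gap: 0.0404
grasp_force: 8.0
```

```bash
cat > m.py <<'E'
from h import *
np.set_printoptions(precision=3,suppress=True)
T=pose();im=camera('wrist');import sys;cv2.imwrite(f'pics/{sys.argv[1]}.png',im);print(T[:3,3],disp(im));tilt(im)
for n in('side','top'):
    i=camera(n);cv2.imwrite(f'pics/{sys.argv[1]}{n}.png',i)
    print(n,[ (np.round(d[0],1),np.round(d[1],1),d[3]) for d in disp(i)])
E
python3 m.py w18
```

```text
[0.518 0.206 0.273] [((549.5, 358.5), (53.0, 149.0), 90.0, (475, 332, 150, 54)), ((325.5, 355.0), (52.0, 105.0), 90.0, (273, 329, 106, 53))]
quad [[475.0, 332.0], [616.0, 332.0], [624.0, 384.0], [478.0, 368.0]] centre [-2.57 10.57 18.9 ] xaxis [-0.935  0.097 -0.342] n [ 0.244 -0.526 -0.815] tilt 16.6
quad [[475.0, 332.0], [616.0, 332.0], [624.0, 384.0], [478.0, 368.0]] centre [-2.52 10.61 18.87] xaxis [-0.666 -0.153 -0.73 ] n [ 0.723 -0.373 -0.582] tilt 51.2
quad [[279.0, 329.0], [372.0, 329.0], [378.0, 380.0], [273.0, 381.0]] centre [-1.2   0.32 16.82] xaxis [-0.822  0.003 -0.569] n [ 0.401  0.713 -0.575] tilt 34.9
quad [[279.0, 329.0], [372.0, 329.0], [378.0, 380.0], [273.0, 381.0]] centre [-1.17 -0.22 16.78] xaxis [-0.82   0.003 -0.573] n [ 0.4   -0.713 -0.576] tilt 34.7
side []
top []
```

```bash
python3 -m creep '[[0.3,0,-1,0,0.47],[0.6,0,-4,0,0.47],[0.6,0,-4,0,0.2],[0.6,0,-4,0,0],[0.6,0,-4,0,0]]'
cat > m2.py <<'E'
from h import *
import sys
np.set_printoptions(precision=2,suppress=True)
T=pose();im=camera('wrist');cv2.imwrite(f'pics/{sys.argv[1]}.png',im);np.save('T_%s.npy'%sys.argv[1],T)
n=np.array([.281,-.4135,.866]);W=np.array([.512,.2125,.1005]);u=np.array([-.562*.866,.827*.866,.5]);v=np.array([-.827,-.562,0])
cal=calibration('wrist');K=np.array([[cal['fx'],0,cal['cx']],[0,cal['fy'],cal['cy']],[0,0,1]])
# rectify the front: 5 px/mm, u from -45..45, v from -60..150
g=np.array([[W+a*u+b*v for b in np.arange(-.06,.15,.0004)] for a in np.arange(.045,-.045,-.0004)])
C=np.linalg.inv(T@np.array(cal['hand_eye']));P=g.reshape(-1,3)@C[:3,:3].T+C[:3,3]
q=cv2.projectPoints(P*[1,-1,-1],np.zeros(3),np.zeros(3),K,np.array(cal['dist']))[0].reshape(*g.shape[:2],2).astype(np.float32)
r=cv2.remap(im,q[...,0],q[...,1],cv2.INTER_CUBIC);cv2.imwrite(f'pics/{sys.argv[1]}r.png',r)
hsv=cv2.cvtColor(r,cv2.COLOR_BGR2HSV)
for nm,m in(('disp',cv2.inRange(hsv,(25,40,40),(50,140,190))),('black',cv2.inRange(hsv,(0,0,0),(180,255,40)))):
    for c in cv2.findContours(m,cv2.RETR_LIST,2)[0]:
        x,y,w,h=cv2.boundingRect(c)
        if w*h>3000: print(nm,'v %.1f..%.1f (%.1f) u %.1f..%.1f (%.1f)'%(x*.4-60,(x+w)*.4-60,w*.4,45-(y+h)*.4,45-y*.4,h*.4))
gr=cv2.cvtColor(r,cv2.COLOR_BGR2GRAY);b=cv2.inRange(hsv,(0,0,55),(180,60,200))
for c in cv2.findContours(b,cv2.RETR_LIST,2)[0]:
    x,y,w,h=cv2.boundingRect(c)
    if 4<w*.4<9 and 3<h*.4<9: print('button? v %.1f u %.1f'%((x+w/2)*.4-60,45-(y+h/2)*.4))
E
python3 m2.py w19
```

```text
time_s: 27.4
position: [0.5206, 0.2023, 0.3093]
tool_rot: [0.885, -0.465, -0.001, 0.001]
contact_force: [-0.8, 0.1, -0.1]
finger_gap: -0.0
grasp_force: 0.0
disp v 63.6..125.2 (61.6) u -6.6..15.8 (22.4)
disp v -32.4..28.8 (61.2) u -6.6..15.8 (22.4)
black v 63.2..125.6 (62.4) u -7.0..16.2 (23.2)
black v 56.4..129.6 (73.2) u -18.2..19.0 (37.2)
black v -33.2..29.2 (62.4) u -7.0..27.4 (34.4)
black v -60.0..78.0 (138.0) u -19.0..45.0 (64.0)
button? v 110.8 u -12.8
button? v 14.4 u -12.6
button? v -18.0 u -12.6
button? v 78.0 u -12.2
button? v 102.8 u -3.6
button? v 117.2 u 8.4
button? v 119.2 u 11.2
button? v 110.2 u 10.2
button? v 91.0 u 10.8
```

```bash
python3 -m creep '[[-0.4,1.5,1,0,0],[-0.7,2.5,2.4,0,0],[-0.8,2.5,2.7,0,0],[-0.95,2.5,2.96,0,0],[-1.05,2.5,3.14,0,0]]'
python3 -m creep '[[-0.08,0,0.13,0,0],[-0.15,0,0.26,0,0],[-0.15,0,0.26,0,0]]'
```

```text
time_s: 28.08
position: [0.4949, 0.1972, 0.2792]
tool_rot: [0.885, -0.465, 0.0, -0.0]
contact_force: [-0.7, 0.5, -1.0]
finger_gap: 0.0001
grasp_force: 0.0
time_s: 28.45
position: [0.4944, 0.1977, 0.2785]
tool_rot: [0.885, -0.465, 0.001, -0.0]
contact_force: [-0.3, -4.3, 9.6]
finger_gap: 0.0001
grasp_force: 4.7
```

Stiff contact at z 0.2785 with about 10 N on that end. I'll press a little more there, then do the same on the other end.

```bash
python3 -m creep '[[-0.06,0,0.1,0,0],[-0.12,0,0.2,0,0],[-0.12,0,0.2,0,0]]'
python3 -m creep '[[0.2,0,-0.6,0,0],[0.2,-2.5,-0.8,0,0],[0.2,-5,-0.8,0,0],[0,-5,-0.2,0,0],[0,-5,0,0,0]]'
python3 -m creep '[[0,0,0,0,0],[0,0,0,0,0]]'
```

```text
time_s: 28.82
position: [0.4942, 0.1981, 0.2783]
tool_rot: [0.886, -0.464, 0.002, -0.0]
contact_force: [-1.5, -7.7, 17.9]
finger_gap: 0.0001
grasp_force: 9.3
time_s: 29.45
position: [0.5363, 0.2286, 0.2791]
tool_rot: [0.886, -0.464, 0.004, -0.004]
contact_force: [-0.5, -2.1, 22.2]
finger_gap: -0.0001
grasp_force: 9.8
time_s: 29.7
position: [0.5361, 0.2284, 0.2792]
tool_rot: [0.886, -0.464, 0.004, -0.005]
contact_force: [1.3, -0.5, 15.1]
finger_gap: -0.0
grasp_force: 7.0
```

```bash
python3 -m creep '[[0.2,1,-1,0,0],[0.2,6.5,-1,0,0],[0.2,12,-1,0,0],[0,12,-0.4,0,0],[0,12,-0.15,0,0]]'
python3 -m creep '[[0,0,0.05,0,0],[0,0,0.05,0,0]]'
python3 -m creep '[[0.2,-2,-2,0,0],[1,-8,-5,0,0],[1.5,-9,-8,0,0],[1.5,-9.5,-8,0,0]]'
python3 m2.py w20 | head -12
```

```text
time_s: 30.32
position: [0.4325, 0.1556, 0.2779]
tool_rot: [0.886, -0.464, -0.001, 0.007]
contact_force: [-9.5, -16.3, 34.2]
finger_gap: -0.0001
grasp_force: 17.1
time_s: 30.58
position: [0.4329, 0.1555, 0.2778]
tool_rot: [0.885, -0.465, -0.001, 0.007]
contact_force: [-9.6, -14.3, 31.9]
finger_gap: 0.0004
grasp_force: 15.4
time_s: 31.08
position: [0.5228, 0.2011, 0.3571]
tool_rot: [0.885, -0.465, 0.001, -0.002]
contact_force: [-0.9, -0.4, 0.3]
finger_gap: -0.0002
grasp_force: 0.0
disp v 63.2..124.8 (61.6) u -7.0..15.8 (22.8)
disp v -32.8..28.8 (61.6) u -7.0..15.8 (22.8)
black v 62.8..125.2 (62.4) u -7.4..16.2 (23.6)
black v -33.2..29.2 (62.4) u -7.4..16.2 (23.6)
black v 56.4..129.6 (73.2) u -18.2..19.0 (37.2)
black v -37.6..34.4 (72.0) u -18.6..45.0 (63.6)
button? v 14.2 u -13.0
button? v 110.2 u -13.2
button? v -17.8 u -13.2
button? v 77.8 u -12.4
button? v 100.8 u -1.6
button? v 112.0 u -0.6
```

```bash
python3 -c "
from workcell import *
print(sign_off())"
```

```text
the job is handed in; nothing more can be done
None
```

The panel meter is in the empty window, buttons downhill like its neighbour, pressed home, released and signed off at about 31 s. Both ends came to a hard stop at the fitted meter's level (within about 0.3 mm) and the two faces measure the same size in the wrist camera, though one press peaked at 33 N against a jam and the check touch on the fitted meter at about 39 N.

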